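Park the low olive dish under the riser

TASK

Slide the lower of the two handled ceramic dishes under the slatted wooden riser from the robot's side, keeping it down on the cart top as it goes in and without knocking it against the riser. Stop when its oblong bowl is just wholly under the riser, midway between the legs and pointing straight in, with the handle still sticking out in front; let go of it. Leave the deep dish where it stands.

Things in the scene. Friction and masses are not known exactly. Their poses are not given: they have to be found in the camera images.
- low_dish_handle (a point): Low white ceramic dish, loose, under 0.35 kg: oblong bowl 110 long (x), 80 wide, 36 high (all mm); bar handle sticking out 75 from its -x end, 22 wide, 16 thick, 20 to 36 above the cart top. Point: in the handle, 28 up, 40 from the bowl; bowl's middle at x +95, far end at x +150. x: handle to bowl, z up. Drags along the cart top without lifting. Starts left or right in front of the riser.
- deep_dish_handle (a point): Bystander of the same outline on the other side: white ceramic dish, bowl 110 x 80 mm but 80 mm high, too tall for the riser. Point: in its 22 mm wide handle, 50 mm above the cart top, 40 mm out from the bowl. x points from handle to bowl, z up.
- riser: Slatted wooden riser shelf, fixed, a glass jar on its rear half; 210 mm wide (y), 160 deep (x), underside 62 and top 74 above the cart top. 14 mm corner legs, 182 clear between left and right; side rails reach down to 50; front and back open. Origin: on the cart top below the middle of the front edge (robot's side). x points in under the shelf, z up. Turned up to 9 degrees.
Not all that is in view belongs to the job. Leave any orange look-alike of the part that bears low_dish_handle alone.

How it is judged:
At the end, for the whole second after the job is handed in: Low dish released, flat on the cart top; its bowl's handle end from 7 mm short of to 35 mm behind the riser's front edge (handle sticking out 40 mm or more); handle within 30 mm of the riser's centre line, dish within 11 degrees of straight in. Deep dish within 30 mm of its start (x of low_dish_handle in the frame of riser between -0.047 and -0.005 m and y of low_dish_handle in the frame of riser between -0.03 and 0.03 m and angle between the x axis of low_dish_handle and the x axis of riser, either way round below 0.2 rad and angle between low_dish_handle's own z axis and vertical below 0.06 rad and height (world z) of low_dish_handle between 0.022 and 0.034 m and distance of deep_dish_handle from where it was at the start of the episode below 0.03 m); the robot touches nothing.
It fails at once if the low dish strikes or presses the riser with more than 4 N (contact force between low_dish and riser above 4 N).
It fails at once if the low dish is raised more than 12 mm off the cart top while its far end is under the riser (x of low_dish_handle in the frame of riser above -0.145 m and y of low_dish_handle in the frame of riser between -0.08 and 0.08 m and height (world z) of low_dish_handle between 0.04 and 0.075 m).
It fails at once if the deep dish is moved more than 30 mm (distance of deep_dish_handle from where it was at the start of the episode above 0.03 m).
It also fails if it takes over 45 s, if anything falls off the work surface, if the arm or the gripper's body presses on something with over 40 N, if the wrist force passes 120 N, or if a joint passes its speed limit or range.

ROBOT

A 6-joint arm with a two-finger parallel gripper is mounted at the origin on the work surface. World frame = base frame: x ahead of the robot, y to its left, z up, the work surface at z = 0. Lengths are in m, angles in rad, forces in N, time in s.
With the tool pointing down it reaches from about 0.375 to 0.9 m from the base axis. Payload 3.1 kg.
Tool frame: the origin (TCP) lies midway between the tips of the shut fingers; the grasp point (between the pads) lies 19 mm behind it; z points along the fingers, y is the line along which they close (so a half turn about z gives the same grasp; the last joint's range is limited). The gripper opens to 85 mm and grips with 20 to 120 N. Pads are 22 mm wide; open, the fingers measure 114 mm over their backs; the gripper's body (76 mm by 85 mm) begins 54 mm behind the grasp point. The pads swing forward as they close: fully open they stand 13 mm farther back than shut.
Start: joints at [1.032, 0.527, 1.433, -0, 1.181, -0.178], TCP at [0.22, 0.585, 0.203] pointing down, gripper open.
Joint ranges: [-3.08, 3.08], [-0.75, 2.2], [0.22, 2.44], [-1.43, 4.57], [0, 2.65], [-2.85, 2.85]. Speed limits (rad/s): [2.79, 2.79, 3.14, 3.14, 3.14, 3.14].

INTERFACE

Orientations are given as a unit quaternion [x, y, z, w].
In Python, from station import manip gives the robot as it stands. The module is installed in compiled form; this text tells all that it offers.
- The arm moves only by the tool apply_moves, never from a script. Its arguments are lists of equal length, an entry for each row: "claw": the gripper's target within -1 to 1 (fully open at 1, half-way at 0, shut at -1); "travel": the shift along the tool's x, y, z scaled (see below), a list of three; "turn": the turn, a rotation vector about the tool's x, y, z scaled (see below), a list of three. In form: {"claw": [claw, ...], "travel": [[dx, dy, dz], ...], "turn": [[rx, ry, rz], ...]}. A call has 1 to 5 rows; each row is the pose to reach, as a shift and turn from the pose commanded when the call began, along the tool's axes at that moment, turning the shorter way round; what a row does not reach only later rows make up. The controller multiplies each number of a shift by 800 mm and each number of a turn by 180 degrees. A row lasts 1/12 s, in which the tool goes at most 41.7 mm and 7.16 degrees, less where a joint would pass 70% of its speed; a pose out of reach is approached as far as the arm can. A call with a number of a shift or a turn outside -1 to 1 is refused whole. A call with a gripper value outside its range is refused whole. The fingers move at their own pace and stop on an object; "newtons" is the grip in N (left out, the last holds). Time passes only in rows, so rows that repeat a pose let the fingers close. It gives the time, the measured TCP pose, the force, the opening and the grip force at its end, in the units of the state.
- manip.sense(): the state, without advancing time (a new reading comes with each control period).
- manip.snapshot(name): name is "side" or "top"; returns a dict with "pixels" (480x640x3 uint8, red, green, blue), "depth" (480x640 float32, m along the optical axis (not along the pixel's ray), 0 where there is no reading), "intrinsics" (3x3 intrinsics, pixels), "R" (3x3) and "t" (3): a world point X has camera coordinates R X + t. Camera axes: x right, y down, z forward; pixel columns grow to the right and rows downward; lengths in m; the calibration is good to about 2 mm. A picture is of the moment at which its call begins.
- manip.sign_off(): hands the job in; it is judged then, once.
The state is a dict: "t": time; "q": joint angles; "qd": joint speeds; "tau": joint torques, N m; "tcp_pos": TCP position; "tool_rot": TCP orientation; "force": force on the tool from outside, world axes, zero at the start; "ft_torque": the same for the moment, N m; "finger_gap": opening from 0.0 (shut) to 1.0 (fully open); "gripper_force": force on a finger pad.
Only numpy, scipy, OpenCV 4.12 (cv2) and the standard library are available. Lean on these libraries where they do the work, as an engineer would, in place of code of your own. Each camera call takes 0.05 s, during which the arm holds its last target. There are 200 camera calls.

## Working session

There is one attempt and no reset: what is moved stays moved. The work goes in short steps, Python scripts to look and compute and a tool call to move; the robot and the scene stay as the last step left them, time stands still between calls to the robot, and variables do not carry over. Pictures are saved under pics/ and viewed, at most 10 in all, crops included, and the job is handed in when it is done.

Besides the shell and the picture viewer there is one more tool, called after "Call:" by a JSON object that holds its "fn" and its "kwargs". apply_moves: Moves the arm, as the interface text tells. Shifts and turns lie within -1 to 1; 1 stands for 800 mm of shift or 180 degrees of turn. Its arguments: {"type":"object","properties":{"claw":{"type":"array","items":{"type":"number"}},"travel":{"type":"array","items":{"type":"array","items":{"type":"number"}}},"turn":{"type":"array","items":{"type":"array","items":{"type":"number"}}},"newtons":{"type":"number"}},"required":["claw","travel","turn"]}

```bash
mkdir -p pics
python3 - <<'E'
from station import manip
import cv2,numpy as np
s=manip.sense();print({k:np.round(v,3) for k,v in s.items()})
for n in("top","side"):
    d=manip.snapshot(n);cv2.imwrite(f"pics/{n}0.png",d["pixels"][:,:,::-1]);np.savez(f"{n}0.npz",**d)
    R,t=d["R"],d["t"];print(n,np.round(-R.T@t,3),np.round(R,3).tolist(),d["intrinsics"].tolist())
E
```

```text
{'t': np.float64(0.0), 'q': array([ 1.033,  0.528,  1.434, -0.   ,  1.181, -0.179]), 'qd': array([-0.001, -0.   ,  0.001,  0.003,  0.001,  0.002]), 'tau': array([-0.0000e+00, -4.4235e+01, -1.7803e+01, -0.0000e+00,  8.0000e-03,
       -0.0000e+00]), 'tcp_pos': array([0.22 , 0.584, 0.202]), 'tool_rot': array([ 0.179,  0.984, -0.001, -0.   ]), 'force': array([ 0.035, -0.429,  0.655]), 'ft_torque': array([ 0.05 , -0.044,  0.013]), 'gripper_force': np.float64(0.0), 'finger_gap': np.float64(1.002)}
top [ 0.268 -0.037  1.268] [[-0.015, -1.0, -0.024], [-0.99, 0.018, -0.142], [0.143, 0.022, -0.99]] [[586.4265783113741, 0.0, 319.8511348760466], [0.0, 586.4265783113741, 249.13638907231424], [0.0, 0.0, 1.0]]
side [-0.126 -0.692  0.835] [[0.737, -0.676, -0.007], [-0.452, -0.485, -0.749], [0.503, 0.555, -0.663]] [[512.8553563355839, 0.0, 307.14222157391623], [0.0, 512.8553563355839, 231.783861645514], [0.0, 0.0, 1.0]]
```

View pics/top0.png

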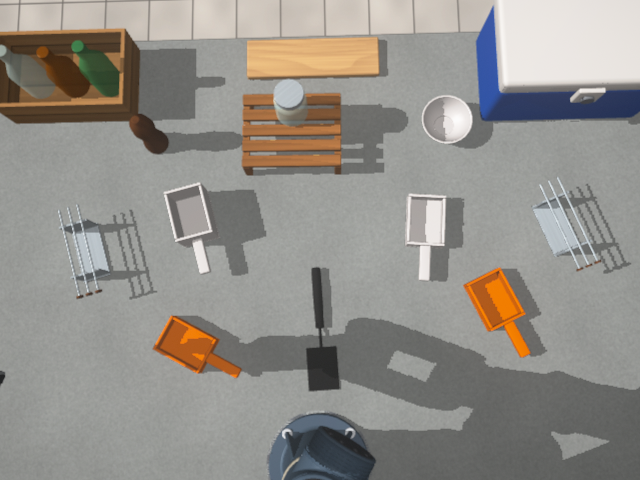

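View pics/side0.png

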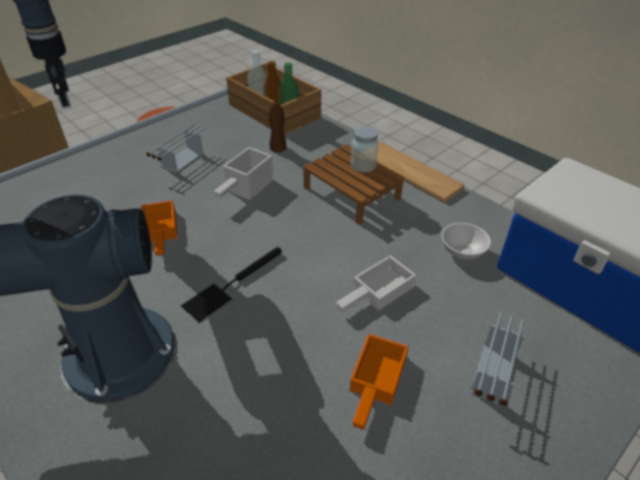

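The top view shows the low white dish right of centre, with its bowl near (426,218) and its handle near (425,262). The deep dish is at left (188,213), and the riser slats span (243..341, 93..174). The side view confirms the right-hand dish is the low one. Two orange look-alikes and a spatula lie in front.

```bash
cat > h.py <<'E'
import numpy as np,cv2
from station import manip
def cast(d,uv,z):
    K,R,t=d["intrinsics"],d["R"],d["t"]
    uv=np.atleast_2d(uv).astype(float);r=np.c_[uv,np.ones(len(uv))]@np.linalg.inv(K).T@R
    c=-R.T@t;return c+r*((z-c[2])/r[:,2])[:,None]
def cloud(d):
    v,u=np.mgrid[:480,:640];z=d["depth"]
    p=np.stack([u,v,np.ones_like(u)],-1)@np.linalg.inv(d["intrinsics"]).T*z[...,None]
    return (p-d["t"])@d["R"]
def proj(d,X):
    c=np.atleast_2d(X)@d["R"].T+d["t"];p=c@d["intrinsics"].T;return p[:,:2]/p[:,2:]
def white(d,box,zr,P=None):
    P=cloud(d) if P is None else P
    hsv=cv2.cvtColor(d["pixels"],cv2.COLOR_RGB2HSV)
    m=(P[...,2]>zr[0])&(P[...,2]<zr[1])&(hsv[...,1]<50)
    b=np.zeros_like(m);b[box[1]:box[3],box[0]:box[2]]=1
    return m&b
def rect(p):
    (c,s,a)=cv2.minAreaRect(p[:,:2].astype(np.float32)*1000)
    return np.round(c,1),np.round(s,1),round(a,2)
E
python3 - <<'E'
from h import *
d=dict(np.load("top0.npz"));P=cloud(d)
for nm,box,zt in(("low",(395,180,460,290),.036),("deep",(155,175,225,280),.08)):
    m=white(d,box,(.01,.1),P);z=P[m][:,2];print(nm,m.sum(),np.percentile(z,[5,50,95,99]).round(3))
    # handle: points of top surface; rect of all
    q=P[m];print(rect(q),q[:,:2].min(0),q[:,:2].max(0))
    v,u=np.nonzero(m)
    w=cast(d,np.c_[u,v],zt);print(' plane',rect(w))
    # rows -> width profile
    for r in range(v.min(),v.max()+1,6):
        c=u[v==r]; 
        if len(c):print(r,c.min(),c.max(),end='; ')
    print()
hsv=cv2.cvtColor(d["pixels"],cv2.COLOR_RGB2HSV)
m=(P[...,2]>.066)&(P[...,2]<.082)&(hsv[...,1]>70);b=np.zeros_like(m);b[85:180,235:350]=1;m&=b
print('riser',m.sum(),rect(P[m]));v,u=np.nonzero(m);w=cast(d,np.c_[u,v],.074);print(rect(w))
print(cv2.boxPoints(cv2.minAreaRect((w[:,:2]*1000).astype(np.float32))).round(1).tolist())
E
```

```text
low 1188 [0.012 0.034 0.039 0.04 ]
(array([ 468.2, -233.3]), array([ 80.9, 185.2]), 85.81) [ 0.37614364 -0.27951016] [ 0.5627979 -0.1920573]
 plane (array([ 467.8, -231.5]), array([ 82.7, 184.6]), 85.71)
194 409 418; 200 407 445; 206 407 445; 212 407 444; 218 406 444; 224 406 444; 230 406 444; 236 405 444; 242 405 444; 248 419 440; 254 419 429; 260 419 429; 266 419 429; 272 418 429; 278 418 428; 
deep 1911 [0.013 0.058 0.081 0.083]
(array([487.1, 255.1]), array([185.8,  81.6]), 14.37) [0.39521235 0.21150578] [0.58582544 0.31469662]
 plane (array([485.6, 248.9]), array([189.4,  90. ]), 14.67)
183 196 200; 189 174 205; 195 164 208; 201 165 209; 207 167 211; 213 168 212; 219 170 213; 225 171 215; 231 173 217; 237 174 218; 243 178 203; 249 194 204; 255 195 206; 261 197 207; 267 198 209; 273 200 206; 
riser 4833 (array([698.4,  47.8]), array([210., 162.]), 89.48)
(array([697.3,  47.6]), array([209.3, 161.1]), 89.42)
[[615.7000122070312, -56.20000076293945], [776.7999877929688, -57.900001525878906], [778.9000244140625, 151.39999389648438], [617.7999877929688, 153.10000610351562]]
```

```bash
cat >> h.py <<'E'
from scipy.spatial.transform import Rotation as Ro
def plan(pos,yaw):
    "scaled travel/turn from measured pose to TCP pos, y axis at 90deg+yaw, tool down"
    s=manip.sense();R0=Ro.from_quat(s["tool_rot"])
    c,n=np.cos(np.radians(yaw)),np.sin(np.radians(yaw))
    R1=Ro.from_matrix(np.array([[-c,-n,0],[-n,c,0],[0,0,-1]]))
    tr=R0.inv().apply(np.array(pos)-s["tcp_pos"])/.8
    tu=(R0.inv()*R1).as_rotvec()/np.pi
    print("t",round(float(s["t"]),2),"tcp",s["tcp_pos"].round(4),"travel",tr.round(4),"turn",tu.round(4),"q6",s["q"][5].round(2),"gap",round(float(s["finger_gap"]),3),"F",s["force"].round(1))
E
python3 - <<'E'
from h import *
d=dict(np.load("top0.npz"));P=cloud(d)
m=(d["pixels"].max(-1)<55);b=np.zeros_like(m);b[255:330,300:335]=1;m&=b
v,u=np.nonzero(m);print(v.min());q=P[m];print(q[v<v.min()+5].round(3).max(0),q[:,2].max())
# handle centreline check
w=white(d,(395,180,460,290),(.024,.05),P);v,u=np.nonzero(w);X=cast(d,np.c_[u,v],.036)
h=X[(X[:,0]<.445)];print('handle',rect(h)); bw=X[X[:,0]>.452];print('bowl',rect(bw))
plan([.45,.2,.2],-4.25)
E
```

```text
268
[ 0.408 -0.002  0.02 ] 0.025546075481697388
handle (array([ 410.1, -227.1]), array([23. , 68.3]), 87.62)
bowl (array([ 505.2, -235.2]), array([ 81.2, 109.6]), 86.0)
t 0.1 tcp [0.2197 0.5844 0.202 ] travel [-0.4386 -0.3484  0.003 ] turn [-0.0006 -0.0002 -0.0909] q6 -0.18 gap 1.001 F [-0.6  0.2  0.3]
```

Call:
{"fn": "apply_moves", "kwargs": {"claw": [1,1,1,1,1], "travel": [[-0.2,-0.16,0],[-0.2,-0.16,0],[-0.2,-0.16,0],[-0.2,-0.16,0],[-0.2,-0.16,0]], "turn": [[0,0,-0.09],[0,0,-0.09],[0,0,-0.09],[0,0,-0.09],[0,0,-0.09]]}}

```text
t: 0.52
tcp_pos: [0.3249, 0.407, 0.2026]
tool_rot: [0.038, 0.999, -0.0, -0.0]
force: [0.0, 0.4, -1.5]
finger_gap: 1.001
gripper_force: 0.0
```

```bash
python3 -c "
from h import *
plan([.45,.2,.2],-4.25);plan([.392,-.226,.1],-4.25)"
```

```text
t 0.52 tcp [0.3249 0.407  0.2026] travel [-0.1756 -0.2461  0.0033] turn [-0.0002 -0.0001 -0.0006] q6 -0.81 gap 1.001 F [ 0.   0.4 -1.5]
t 0.52 tcp [0.3249 0.407  0.2026] travel [-0.1438 -0.7825  0.1287] turn [-0.0002 -0.0001 -0.0006] q6 -0.81 gap 1.001 F [ 0.   0.4 -1.5]
```

Call:
{"fn": "apply_moves", "kwargs": {"claw": [1,1,1,1,1], "travel": [[-0.15,-0.2,0],[-0.15,-0.2,0],[-0.15,-0.2,0],[-0.15,-0.2,0],[-0.15,-0.2,0]], "turn": [[0,0,0],[0,0,0],[0,0,0],[0,0,0],[0,0,0]]}}

```text
t: 0.93
tcp_pos: [0.4331, 0.2375, 0.2028]
tool_rot: [0.039, 0.999, -0.0, -0.0]
force: [-0.2, 0.5, 0.1]
finger_gap: 0.998
gripper_force: 0.0
```

Call:
{"fn": "apply_moves", "kwargs": {"claw": [1,1,1,1,1], "travel": [[0,-0.25,0],[0,-0.25,0],[0,-0.25,0],[0,-0.25,0],[0,-0.25,0]], "turn": [[0,0,0],[0,0,0],[0,0,0],[0,0,0],[0,0,0]]}}

```text
t: 1.35
tcp_pos: [0.4158, 0.0383, 0.2027]
tool_rot: [0.039, 0.999, -0.0, -0.0]
force: [0.8, 0.0, 0.4]
finger_gap: 0.999
gripper_force: 0.0
```

Call:
{"fn": "apply_moves", "kwargs": {"claw": [1,1,1,1,1], "travel": [[0.01,-0.25,0.03],[0.01,-0.25,0.03],[0.01,-0.25,0.03],[0.01,-0.25,0.03],[0.01,-0.25,0.03]], "turn": [[0,0,0],[0,0,0],[0,0,0],[0,0,0],[0,0,0]]}}

```text
t: 1.77
tcp_pos: [0.3926, -0.1607, 0.1786]
tool_rot: [0.039, 0.999, -0.0, 0.0]
force: [0.1, -0.7, 0.6]
finger_gap: 1.0
gripper_force: 0.0
```

```bash
python3 -c "
from h import *
plan([.392,-.226,.1],-4.25)"
```

```text
t 1.77 tcp [ 0.3926 -0.1607  0.1786] travel [-0.0056 -0.0814  0.0983] turn [-0.0001  0.     -0.0013] q6 -2.15 gap 1.0 F [ 0.1 -0.7  0.6]
```

Call:
{"fn": "apply_moves", "kwargs": {"claw": [1,1,1,1,1], "travel": [[-0.005,-0.05,0.03],[-0.005,-0.082,0.06],[-0.005,-0.082,0.1],[-0.005,-0.082,0.14],[-0.005,-0.082,0.15]], "turn": [[0,0,0],[0,0,0],[0,0,0],[0,0,0],[0,0,0]]}}

```text
t: 2.18
tcp_pos: [0.3897, -0.2226, 0.0552]
tool_rot: [0.039, 0.999, 0.003, -0.003]
force: [-0.9, 0.9, 0.1]
finger_gap: 1.001
gripper_force: 0.0
```

```bash
python3 -c "
from h import *
plan([.392,-.227,.012],-4.25)
d=manip.snapshot('side');im=d['pixels'][170:380,250:480,::-1];cv2.imwrite('pics/a.png',cv2.resize(im,None,fx=2.8,fy=2.8))"
```

```text
t 2.18 tcp [ 0.3897 -0.2226  0.0552] travel [-0.0036 -0.0055  0.054 ] turn [ 0.0017 -0.002  -0.0015] q6 -2.26 gap 1.001 F [-0.9  0.9  0.1]
```

View pics/a.png

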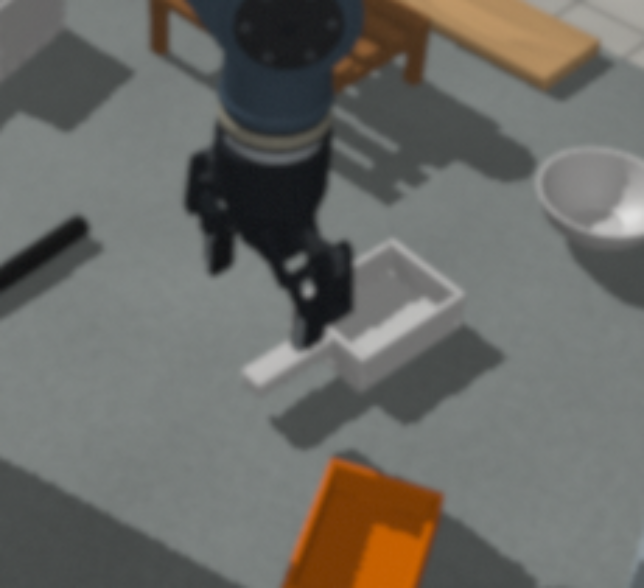

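The open fingers straddle the handle, with the near finger at about (310,330) in the crop. I'll go down and close.

Call:
{"fn": "apply_moves", "kwargs": {"claw": [1,1,1,1,1], "travel": [[0,0,0.025],[0,0,0.05],[0,0,0.057],[0,0,0.057],[0,0,0.057]], "turn": [[0,0,0],[0,0,0],[0,0,0],[0,0,0],[0,0,0]]}}

```text
t: 2.65
tcp_pos: [0.3927, -0.2239, 0.0143]
tool_rot: [0.038, 0.999, -0.0, 0.0]
force: [0.1, -0.4, -0.3]
finger_gap: 1.0
gripper_force: 0.0
```

```bash
python3 -c "
from h import *
plan([.392,-.227,.012],-4.25)"
```

```text
t 2.65 tcp [ 0.3927 -0.2239  0.0143] travel [ 0.0006 -0.0039  0.0028] turn [-0.0002  0.0003 -0.0007] q6 -2.26 gap 1.0 F [ 0.1 -0.4 -0.3]
```

Call:
{"fn": "apply_moves", "kwargs": {"claw": [1,-1,-1,-1,-1], "travel": [[0,-0.004,0.003],[0,-0.004,0.003],[0,-0.004,0.003],[0,-0.004,0.003],[0,-0.004,0.003]], "turn": [[0,0,0],[0,0,0],[0,0,0],[0,0,0],[0,0,0]], "newtons": 30}}

```text
t: 3.07
tcp_pos: [0.3921, -0.2272, 0.0113]
tool_rot: [0.039, 0.999, -0.0, 0.0]
force: [-0.1, -0.8, -0.2]
finger_gap: 0.451
gripper_force: 0.0
```

Call:
{"fn": "apply_moves", "kwargs": {"claw": [-1,-1,-1,-1,-1], "travel": [[0,0,0],[0,0,0],[0,0,0],[0,0,0],[0,0,0]], "turn": [[0,0,0],[0,0,0],[0,0,0],[0,0,0],[0,0,0]]}}

```text
t: 3.48
tcp_pos: [0.3919, -0.227, 0.0109]
tool_rot: [0.038, 0.999, 0.0, -0.0]
force: [0.8, 0.3, 0.4]
finger_gap: 0.001
gripper_force: 0.0
```

```bash
python3 -c "
from h import *
d=manip.snapshot('side');im=d['pixels'][170:380,250:480,::-1];cv2.imwrite('pics/b.png',cv2.resize(im,None,fx=2.8,fy=2.8))
d=manip.snapshot('top');cv2.imwrite('pics/b_top.png',cv2.resize(d['pixels'][170:310,340:500,::-1],None,fx=4,fy=4))
"
```

```text
(no output)
```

View pics/b.png

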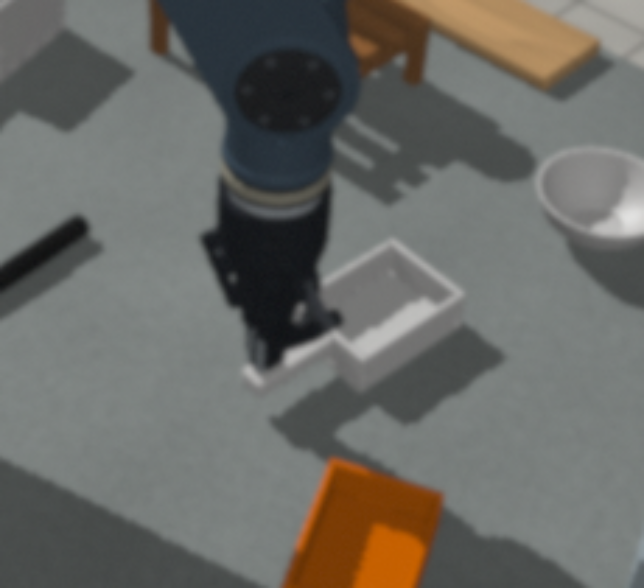

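View pics/b_top.png

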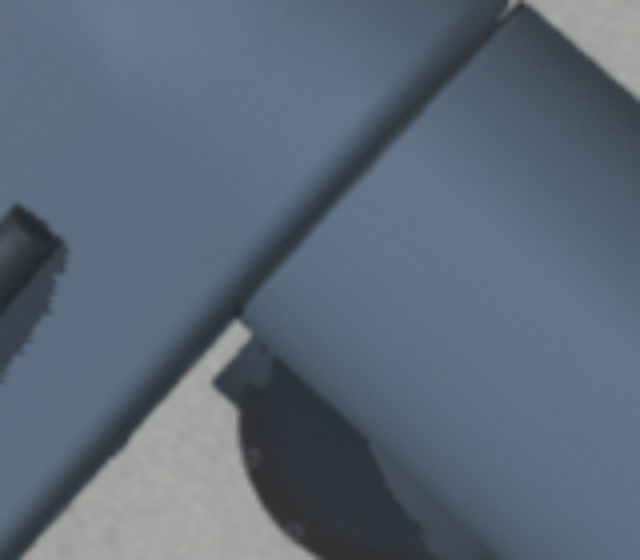

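The side crop shows the dish unmoved, with the fingertips over the handle near (265,360), but the gripper reads fully shut with no grip force. The top view is hidden by the arm. I'll check where the fingertips are relative to the handle by depth.

Run:
```python
from h import *
s=manip.sense();print(s['q'].round(3),s['tcp_pos'].round(4),s['finger_gap'],s['gripper_force'])
d=manip.snapshot('side');np.savez('sideb.npz',**d);P=cloud(d)
print('tcp px',proj(d,s['tcp_pos']),'handle pt',proj(d,[.4105,-.228,.028]))
hsv=cv2.cvtColor(d['pixels'],cv2.COLOR_RGB2HSV)
dark=(d['pixels'].max(-1)<70)
near=(abs(P[...,0]-.392)<.05)&(abs(P[...,1]+.227)<.06)&(P[...,2]<.09)
m=dark&near&(P[...,2]>.008)
for z in np.arange(.01,.09,.01):
    q=P[m&(abs(P[...,2]-z)<.005)]
    if len(q):print(round(z,3),len(q),q.min(0).round(3),q.max(0).round(3))
w=white(d,(330,240,420,315),(.028,.045),P);q=P[w];h=q[q[:,0]<.44];print('handle',len(h),h.min(0).round(3),h.max(0).round(3),rect(h))
```

```text
[-0.773  0.665  2.005 -0.     0.471 -2.266] [ 0.3919 -0.227   0.0109] 0.0009080784200409546 0.0
tcp px [[342.57741532 307.79102345]] handle pt [[349.54702417 297.96315722]]
0.05 19 [ 0.381 -0.242  0.046] [ 0.396 -0.226  0.055]
0.06 24 [ 0.381 -0.243  0.055] [ 0.395 -0.227  0.064]
0.07 23 [ 0.382 -0.242  0.065] [ 0.391 -0.221  0.074]
0.08 32 [ 0.378 -0.252  0.075] [ 0.388 -0.203  0.085]
handle 201 [ 0.376 -0.246  0.028] [ 0.439 -0.219  0.044] (array([ 408.1, -232.9]), array([23.8, 63.4]), 84.64)
```

Run:
```python
from h import *
d=dict(np.load('sideb.npz'));P=cloud(d)
for u in(340,344,348,352):
    for v in range(284,316,2):print(u,v,d['pixels'][v,u].tolist(),P[v,u].round(3).tolist())
d0=dict(np.load('side0.npz'));P0=cloud(d0);hs=cv2.cvtColor(d0['pixels'],cv2.COLOR_RGB2HSV)
w=white(d0,(325,240,430,320),(.030,.05),P0);q=P0[w];h=q[q[:,0]<.44];print('handle0',len(h),rect(h),np.percentile(h[:,2],[5,50,95]),'ground z',np.median(P0[320:340,330:345,2]))
```

```text
340 284 [21, 23, 26] [0.381, -0.226, 0.091]
340 286 [29, 33, 35] [0.383, -0.225, 0.082]
340 288 [54, 58, 60] [0.384, -0.224, 0.076]
340 290 [58, 61, 63] [0.384, -0.224, 0.069]
340 292 [64, 68, 70] [0.383, -0.225, 0.065]
340 294 [60, 64, 66] [0.382, -0.227, 0.061]
340 296 [61, 66, 66] [0.383, -0.227, 0.055]
340 298 [64, 67, 69] [0.383, -0.226, 0.048]
340 300 [112, 114, 113] [0.388, -0.222, 0.034]
340 302 [162, 162, 161] [0.383, -0.227, 0.035]
340 304 [177, 176, 175] [0.381, -0.23, 0.034]
340 306 [153, 152, 151] [0.378, -0.232, 0.032]
340 308 [121, 121, 121] [0.376, -0.234, 0.029]
340 310 [119, 122, 121] [0.392, -0.22, -0.002]
340 312 [124, 128, 126] [0.388, -0.224, -0.002]
340 314 [125, 130, 128] [0.382, -0.23, 0.001]
344 284 [22, 25, 27] [0.375, -0.242, 0.108]
344 286 [19, 22, 25] [0.38, -0.238, 0.096]
344 288 [21, 23, 25] [0.382, -0.236, 0.086]
344 290 [22, 26, 27] [0.38, -0.239, 0.084]
344 292 [49, 52, 55] [0.384, -0.235, 0.072]
344 294 [60, 63, 64] [0.386, -0.234, 0.064]
344 296 [55, 60, 62] [0.385, -0.235, 0.06]
344 298 [56, 59, 62] [0.386, -0.235, 0.053]
344 300 [57, 59, 62] [0.
[... 1229 characters left out ...]
0.261, 0.104]
352 292 [21, 23, 25] [0.379, -0.26, 0.097]
352 294 [76, 76, 77] [0.379, -0.261, 0.092]
352 296 [146, 146, 145] [0.414, -0.232, 0.035]
352 298 [166, 164, 163] [0.409, -0.236, 0.035]
352 300 [152, 152, 150] [0.407, -0.238, 0.033]
352 302 [125, 125, 124] [0.403, -0.242, 0.032]
352 304 [117, 117, 116] [0.403, -0.242, 0.028]
352 306 [115, 119, 117] [0.417, -0.231, 0.0]
352 308 [124, 128, 126] [0.413, -0.235, 0.0]
352 310 [125, 130, 128] [0.41, -0.238, -0.002]
352 312 [126, 130, 128] [0.407, -0.241, -0.002]
352 314 [119, 125, 124] [0.402, -0.246, -0.001]
handle0 276 (array([ 407.8, -233. ]), array([23. , 64.2]), 85.4) [0.03165953 0.03500069 0.03767672] ground z -0.0003327396091559291
```

Run:
```python
from h import *
d=dict(np.load('side0.npz'))
for X in([.3897,-.272,.055],[.3897,-.272,.068],[.3897,-.272,.085],[.3897,-.173,.068],[.3897,-.173,.085]):
    p=proj(d,X)[0];print(X,((p-[250,170])*2.8).round())
```

```text
[0.3897, -0.272, 0.055] [305. 383.]
[0.3897, -0.272, 0.068] [306. 371.]
[0.3897, -0.272, 0.085] [308. 355.]
[0.3897, -0.173, 0.068] [208. 295.]
[0.3897, -0.173, 0.085] [208. 279.]
```

Call:
{"fn": "apply_moves", "kwargs": {"claw": [-1,-1,-1,-1,-1], "travel": [[0,0,-0.05],[0,0,-0.1],[0,0,-0.1],[0,0,-0.1],[0,0,-0.1]], "turn": [[0,0,0],[0,0,0],[0,0,0],[0,0,0],[0,0,0]]}}

```text
t: 4.05
tcp_pos: [0.3917, -0.2268, 0.091]
tool_rot: [0.038, 0.999, -0.0, 0.0]
force: [-0.7, 0.1, -0.3]
finger_gap: -0.003
gripper_force: 0.0
```

Run:
```python
from h import *
s=manip.sense();print(s['tcp_pos'].round(4),s['finger_gap'],s['tool_rot'].round(3))
d=manip.snapshot('side');np.savez('sidec.npz',**d)
print('tcp crop px',(proj(d,s['tcp_pos'])[0]-[280,200])*5)
im=d['pixels'][200:320,280:420,::-1];cv2.imwrite('pics/c.png',cv2.resize(im,None,fx=5,fy=5))
```

```text
[ 0.3917 -0.2268  0.091 ] -0.0025454960551857266 [ 0.038  0.999 -0.     0.   ]
tcp crop px [320.20096526 406.84286132]
```

View pics/c.png

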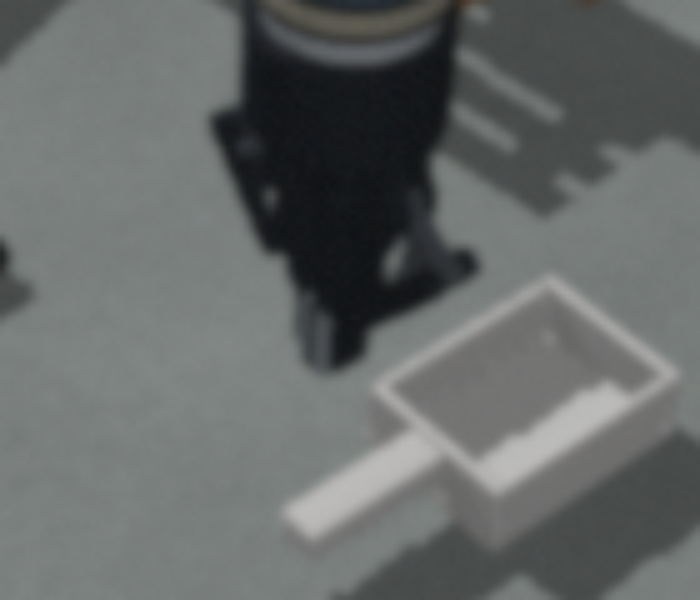

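The crop shows the shut fingertips at about (330,368), while the reported TCP projects to (320,407). The real tips are therefore about 24 mm higher than the reading, so the fingers closed just above the handle. I'll measure this by depth.

Run:
```python
from h import *
d=dict(np.load('sidec.npz'));P=cloud(d);s=manip.sense();print(s['tcp_pos'].round(4))
dark=(d['pixels'].max(-1)<80)&(P[...,2]>.06)&(P[...,2]<.2)&(abs(P[...,0]-.392)<.06)&(abs(P[...,1]+.227)<.08)
v,u=np.nonzero(dark)
for r in range(v.max()-8,v.max()+1):
    k=np.nonzero(v==r)[0];q=P[v[k],u[k]];print(r,u[k].min(),u[k].max(),[x.round(3).tolist() for x in q[::2]])
```

```text
[ 0.3913 -0.2265  0.0904]
265 340 354 [[0.383, -0.221, 0.138], [0.383, -0.227, 0.143], [0.383, -0.235, 0.149], [0.386, -0.237, 0.148], [0.388, -0.24, 0.15], [0.379, -0.253, 0.165], [0.379, -0.257, 0.168]]
266 340 353 [[0.383, -0.222, 0.137], [0.382, -0.228, 0.142], [0.383, -0.235, 0.146], [0.386, -0.237, 0.146], [0.388, -0.241, 0.147], [0.392, -0.242, 0.145], [0.397, -0.243, 0.142]]
267 341 353 [[0.383, -0.225, 0.136], [0.383, -0.23, 0.14], [0.385, -0.235, 0.142], [0.385, -0.24, 0.146], [0.39, -0.241, 0.143], [0.394, -0.243, 0.142]]
268 341 352 [[0.383, -0.225, 0.133], [0.383, -0.23, 0.137], [0.386, -0.235, 0.139], [0.386, -0.24, 0.142], [0.391, -0.24, 0.139], [0.395, -0.242, 0.137]]
269 341 352 [[0.382, -0.226, 0.132], [0.383, -0.23, 0.135], [0.388, -0.233, 0.133], [0.387, -0.239, 0.139], [0.389, -0.242, 0.139], [0.396, -0.242, 0.134]]
270 341 352 [[0.383, -0.225, 0.128], [0.381, -0.233, 0.135], [0.387, -0.235, 0.132], [0.387, -0.24, 0.136], [0.393, -0.239, 0.132], [0.394, -0.243, 0.134]]
271 341 351 [[0.382, -0.226, 0.127], [0.383, -0.236, 0.133], [0.385, -0.239, 0.135], [0.388, -0.241, 0.133], [0.393, -0.242, 0.131]]
272 342 350 [[0.385, -0.226, 0.122], [0.385, -0.236, 0.129], [0.386, -0.241, 0.132], [0.39, -0.242, 0.131]]
273 345 348 [[0.387, -0.233, 0.123], [0.386, -0.238, 0.127]]
```

Call:
{"fn": "apply_moves", "kwargs": {"claw": [1,1,1,1,1], "travel": [[0,-0.005,0],[0,-0.005,0],[0,-0.005,0],[0,-0.005,0],[0,-0.005,0]], "turn": [[0,0,0],[0,0,0],[0,0,0],[0,0,0],[0,0,0]]}}

```text
t: 4.52
tcp_pos: [0.3914, -0.2308, 0.0905]
tool_rot: [0.039, 0.999, 0.0, -0.0]
force: [0.5, 0.6, -0.4]
finger_gap: 0.706
gripper_force: 0.0
```

Call:
{"fn": "apply_moves", "kwargs": {"claw": [1,1,1,1,1], "travel": [[0,0,0],[0,0,0],[0,0,0.04],[0,0,0.08],[0,0,0.1]], "turn": [[0,0,0],[0,0,0],[0,0,0],[0,0,0],[0,0,0]]}}

```text
t: 4.93
tcp_pos: [0.3911, -0.2305, 0.009]
tool_rot: [0.039, 0.999, 0.001, -0.001]
force: [-0.5, 0.3, 0.6]
finger_gap: 0.999
gripper_force: 0.0
```

Call:
{"fn": "apply_moves", "kwargs": {"claw": [1,1,1,1,1], "travel": [[0,0,0.007],[0,0,0.014],[0,0,0.021],[0,0,0.027],[0,0,0.027]], "turn": [[0,0,0],[0,0,0],[0,0,0],[0,0,0],[0,0,0]]}}

```text
t: 5.35
tcp_pos: [0.3919, -0.2312, -0.0107]
tool_rot: [0.038, 0.999, -0.0, 0.0]
force: [0.5, 0.8, 0.0]
finger_gap: 1.003
gripper_force: 0.0
```

Call:
{"fn": "apply_moves", "kwargs": {"claw": [-1,-1,-1,-1,-1], "travel": [[0,0,0],[0,0,0],[0,0,0],[0,0,0],[0,0,0]], "turn": [[0,0,0],[0,0,0],[0,0,0],[0,0,0],[0,0,0]], "newtons": 30}}

```text
t: 5.77
tcp_pos: [0.3918, -0.2311, -0.0104]
tool_rot: [0.039, 0.999, -0.0, 0.0]
force: [1.0, 1.2, 1.9]
finger_gap: 0.301
gripper_force: 1.7
```

Call:
{"fn": "apply_moves", "kwargs": {"claw": [-1,-1,-1,-1,-1], "travel": [[0,0,0],[0,0,0],[0,0,0],[0,0,0],[0,0,0]], "turn": [[0,0,0],[0,0,0],[0,0,0],[0,0,0],[0,0,0]]}}

```text
t: 6.18
tcp_pos: [0.3915, -0.2309, -0.0105]
tool_rot: [0.039, 0.999, 0.0, -0.0]
force: [-0.6, 0.6, 4.6]
finger_gap: 0.247
gripper_force: 34.4
```

Run:
```python
from h import *
plan([.432,-.18,-.0107],-.6)
d=manip.snapshot('side');P=cloud(d)
w=white(d,(330,240,460,340),(.028,.05),P);q=P[w];b=q[q[:,0]>.455];print('bowl',len(b),rect(b),np.percentile(b[:,2],[5,50,95]))
d0=dict(np.load('side0.npz'));P=cloud(d0)
w=white(d0,(330,240,460,340),(.028,.05),P);q=P[w];b=q[q[:,0]>.455];print('bowl0',len(b),rect(b),np.percentile(b[:,2],[5,50,95]))
im=d['pixels'][200:320,280:420,::-1];cv2.imwrite('pics/d.png',cv2.resize(im,None,fx=5,fy=5))
```

```text
t 6.18 tcp [ 0.3915 -0.2309 -0.0105] travel [-0.0455  0.0673  0.0002] turn [ 0.     -0.     -0.0212] q6 -2.27 gap 0.247 F [-0.6  0.6  4.6]
bowl 494 (array([ 570.3, -249.8]), array([ 88.5, 232.5]), 81.77) [0.02892022 0.03445967 0.04257847]
bowl0 560 (array([ 568.6, -249.6]), array([ 88.6, 239.1]), 81.2) [0.02864677 0.03455426 0.04224575]
```

View pics/d.png

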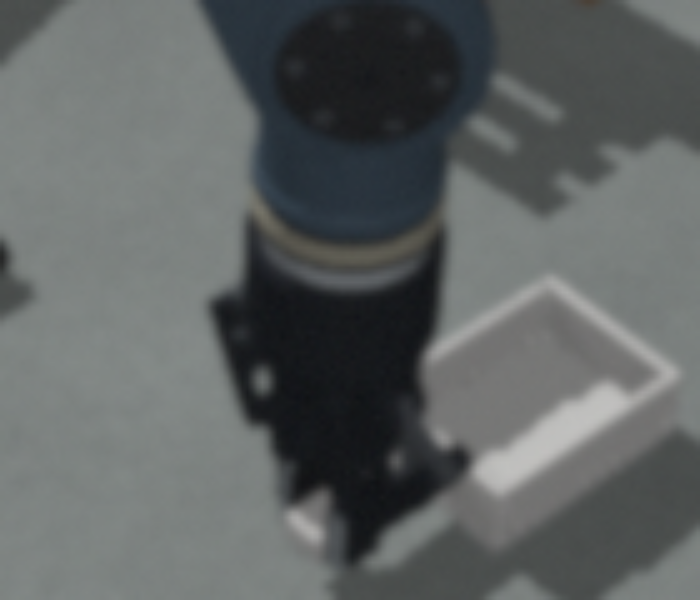

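The crop shows the fingers closed on the handle, with the handle end visible at (305,525). The gap is 21 mm, the grip force is 34 N and the dish is flat. Next I'll drag it forward and left.

Call:
{"fn": "apply_moves", "kwargs": {"claw": [-1,-1,-1,-1,-1], "travel": [[-0.008,0.012,-0.0005],[-0.017,0.025,-0.0005],[-0.026,0.039,-0.0005],[-0.036,0.053,-0.0005],[-0.0455,0.067,-0.0005]], "turn": [[0,0,-0.004],[0,0,-0.009],[0,0,-0.013],[0,0,-0.017],[0,0,-0.021]]}}

```text
t: 6.65
tcp_pos: [0.4325, -0.1808, -0.0103]
tool_rot: [0.006, 1.0, -0.0, 0.0]
force: [-2.1, -2.5, 1.8]
finger_gap: 0.251
gripper_force: 34.0
```

Run:
```python
from h import *
plan([.432,.045,-.0107],-.6)
d=manip.snapshot('side');P=cloud(d)
w=white(d,(330,200,470,340),(.03,.05),P);q=P[w];q=q[(q[:,0]>.42)&(q[:,1]<-.1)&(q[:,0]<.63)];print('all',len(q),rect(q),np.percentile(q[:,2],[5,50,95]))
d=manip.snapshot('top');P=cloud(d);w=white(d,(340,150,470,300),(.02,.05),P);q=P[w];print(len(q),rect(q) if len(q)>9 else 0)
```

```text
t 6.65 tcp [ 0.4325 -0.1808 -0.0103] travel [3.900e-03 2.822e-01 2.000e-04] turn [-0.0003  0.0001 -0.0003] q6 -2.19 gap 0.251 F [-2.1 -2.5  1.8]
all 497 (array([ 512.3, -184.1]), array([ 82.6, 184.6]), 89.9) [0.03065943 0.03496213 0.04525519]
0 0
```

Call:
{"fn": "apply_moves", "kwargs": {"claw": [-1,-1,-1,-1,-1], "travel": [[0.004,0.01,0],[0.004,0.03,0],[0.004,0.055,0],[0.004,0.08,0],[0.004,0.1,0]], "turn": [[0,0,0],[0,0,0],[0,0,0],[0,0,0],[0,0,0]]}}

```text
t: 7.17
tcp_pos: [0.4292, -0.1001, -0.0103]
tool_rot: [0.007, 1.0, -0.0, 0.0]
force: [-0.6, -2.5, 1.7]
finger_gap: 0.249
gripper_force: 33.9
```

```bash
cat >> h.py <<'E'
def dish(box):
    d=manip.snapshot('side');P=cloud(d);s=manip.sense()
    w=white(d,box,(.03,.05),P);n,l,st,_=cv2.connectedComponentsWithStats(w.astype(np.uint8));i=1+st[1:,4].argmax()
    q=P[w];t=s['tcp_pos'];q=q[(q[:,0]>t[0]-.02)&(q[:,0]<t[0]+.185)&(abs(q[:,1]-t[1])<.07)];print('dish',len(q),rect(q),np.percentile(q[:,2],[5,50,95]).round(3))
    return d
E
python3 - <<'E'
from h import *
plan([.4295,.045,-.0107],-.6)
d=dish((280,170,470,340))
d0=dict(np.load('side0.npz'));P=cloud(d0);hsv=cv2.cvtColor(d0["pixels"],cv2.COLOR_RGB2HSV)
m=(P[...,2]>.066)&(P[...,2]<.084)&(hsv[...,1]>70)&(P[...,0]>.55)&(P[...,0]<.8)&(abs(P[...,1]-.05)<.125);q=P[m];print('riser side',len(q),rect(q),cv2.boxPoints(cv2.minAreaRect((q[:,:2]*1000).astype(np.float32))).round(1).tolist())
E
```

```text
t 7.17 tcp [ 0.4292 -0.1001 -0.0103] travel [0.002  0.1814 0.0004] turn [-0.0001  0.0001 -0.0008] q6 -2.04 gap 0.249 F [-0.6 -2.5  1.7]
dish 454 (array([ 507.6, -103.5]), array([ 82.7, 186. ]), 89.31) [0.031 0.035 0.045]
riser side 2371 (array([700.5,  42.7]), array([212.4, 164.4]), 89.75) [[617.7999877929688, -63.099998474121094], [782.2999877929688, -63.900001525878906], [783.2000122070312, 148.5], [618.7999877929688, 149.1999969482422]]
```

Call:
{"fn": "apply_moves", "kwargs": {"claw": [-1,-1,-1,-1,-1], "travel": [[0,0.01,0],[0,0.03,0],[0,0.055,0],[0,0.08,0],[0,0.1,0]], "turn": [[0,0,0],[0,0,0],[0,0,0],[0,0,0],[0,0,0]]}}

```text
t: 7.63
tcp_pos: [0.4308, -0.0205, -0.0103]
tool_rot: [0.007, 1.0, -0.0, 0.0]
force: [-0.7, -2.5, 1.1]
finger_gap: 0.254
gripper_force: 33.9
```

Call:
{"fn": "apply_moves", "kwargs": {"claw": [-1,-1,-1,-1,-1], "travel": [[0,0.02,0],[0,0.04,0],[0,0.06,0],[0,0.075,0],[0,0.083,0]], "turn": [[0,0,0],[0,0,0],[0,0,0],[0,0,0],[0,0,0]]}}

```text
t: 8.05
tcp_pos: [0.4313, 0.0463, -0.0103]
tool_rot: [0.006, 1.0, -0.0, 0.0]
force: [0.4, -2.9, 2.0]
finger_gap: 0.248
gripper_force: 33.9
```

Run:
```python
from h import *
plan([.4295,.045,-.0107],-.6)
d=dish((230,140,470,340))
cv2.imwrite('pics/e.png',cv2.resize(d['pixels'][120:300,200:440,::-1],None,fx=3.3,fy=3.3))
```

```text
t 8.05 tcp [ 0.4313  0.0463 -0.0103] travel [ 0.0023 -0.0016  0.0005] turn [-0.      0.     -0.0003] q6 -1.71 gap 0.248 F [ 0.4 -2.9  2. ]
dish 454 (array([510.2,  42.5]), array([186. ,  83.2]), 0.22) [0.031 0.034 0.045]
```

View pics/e.png

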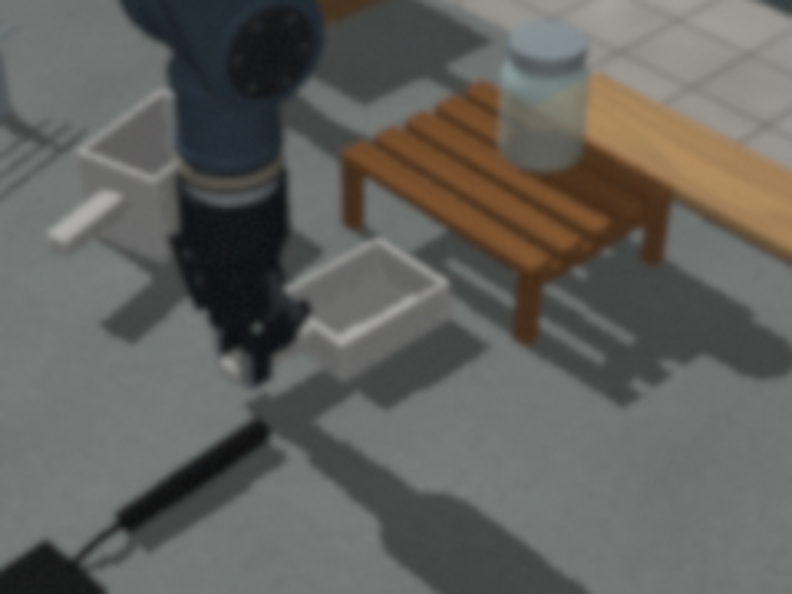

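The crop shows the dish in front of the riser opening and centred between the legs, with the spatula and deep dish untouched. Now I'll slide it straight in.

Call:
{"fn": "apply_moves", "kwargs": {"claw": [-1,-1,-1,-1,-1], "travel": [[-0.012,0,0],[-0.028,0,0],[-0.044,0,0],[-0.06,0,0],[-0.076,0,0]], "turn": [[0,0,0],[0,0,0],[0,0,0],[0,0,0],[0,0,0]]}}

```text
t: 8.52
tcp_pos: [0.4885, 0.0451, -0.0103]
tool_rot: [0.006, 1.0, 0.0, -0.004]
force: [-5.3, 0.3, 6.9]
finger_gap: 0.252
gripper_force: 34.6
```

Call:
{"fn": "apply_moves", "kwargs": {"claw": [-1,-1,-1,-1,-1], "travel": [[-0.016,0,0],[-0.034,0,0],[-0.052,0,0],[-0.07,0,0],[-0.08,0,0]], "turn": [[0,0,0],[0,0,0],[0,0,0],[0,0,0],[0,0,0]]}}

```text
t: 8.93
tcp_pos: [0.5558, 0.0437, -0.0103]
tool_rot: [0.006, 1.0, 0.0, -0.001]
force: [-2.7, 0.4, 3.0]
finger_gap: 0.247
gripper_force: 34.1
```

Run:
```python
from h import *
plan([.565,.0455,-.0107],-.6)
d=dish((230,140,470,340))
cv2.imwrite('pics/f.png',cv2.resize(d['pixels'][120:300,200:440,::-1],None,fx=3.3,fy=3.3))
```

```text
t 8.93 tcp [ 0.5558  0.0437 -0.0103] travel [-0.0114  0.0024  0.0005] turn [ 0.0001 -0.0009 -0.0005] q6 -1.68 gap 0.247 F [-2.7  0.4  3. ]
dish 188 (array([595.3,  41.9]), array([ 84.3, 106.6]), 87.87) [0.03  0.035 0.047]
```

View pics/f.png

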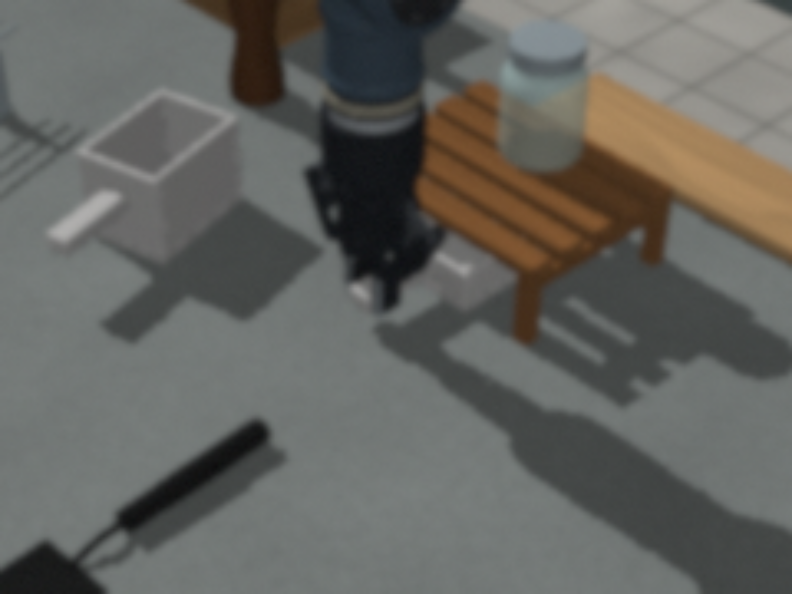

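The crop shows the bowl nearly all under the shelf, with its near rim at about (455,262). The gripper is in front of the riser and the deep dish is untouched. About 10 mm more, then I'll release.

Call:
{"fn": "apply_moves", "kwargs": {"claw": [-1,-1,-1,-1,-1], "travel": [[-0.006,0,0],[-0.0125,0,0],[-0.0125,0,0],[-0.0125,0,0],[-0.0125,0,0]], "turn": [[0,0,0],[0,0,0],[0,0,0],[0,0,0],[0,0,0]]}}

```text
t: 9.4
tcp_pos: [0.5646, 0.0442, -0.0104]
tool_rot: [0.006, 1.0, 0.0, -0.001]
force: [-3.6, -1.5, 5.0]
finger_gap: 0.248
gripper_force: 34.3
```

Call:
{"fn": "apply_moves", "kwargs": {"claw": [1,1,1,1,1], "travel": [[0,0,0],[0,0,0],[0,0,0],[0,0,0],[0,0,0]], "turn": [[0,0,0],[0,0,0],[0,0,0],[0,0,0],[0,0,0]]}}

```text
t: 9.82
tcp_pos: [0.5667, 0.0446, -0.0103]
tool_rot: [0.006, 1.0, -0.0, 0.0]
force: [-0.3, 0.6, -0.1]
finger_gap: 0.938
gripper_force: 0.0
```

Call:
{"fn": "apply_moves", "kwargs": {"claw": [1,1,1,1,1], "travel": [[0,0,0],[0,0,0],[0,0,0],[0,0,-0.02],[0,0,-0.06]], "turn": [[0,0,0],[0,0,0],[0,0,0],[0,0,0],[0,0,0]]}}

```text
t: 10.23
tcp_pos: [0.5631, 0.0448, 0.035]
tool_rot: [0.006, 1.0, 0.0, -0.004]
force: [0.1, -0.5, 0.1]
finger_gap: 1.002
gripper_force: 0.0
```

Call:
{"fn": "apply_moves", "kwargs": {"claw": [1,1,1,1,1], "travel": [[0,0,-0.05],[0,0,-0.1],[0.02,0,-0.15],[0.05,0,-0.2],[0.09,0,-0.22]], "turn": [[0,0,0],[0,0,0],[0,0,0],[0,0,0],[0,0,0]]}}

```text
t: 10.65
tcp_pos: [0.4984, 0.0447, 0.2179]
tool_rot: [0.006, 1.0, -0.001, 0.005]
force: [0.2, 0.4, 1.4]
finger_gap: 1.0
gripper_force: 0.0
```

Run:
```python
from h import *
d=manip.snapshot('side');P=cloud(d)
hsv=cv2.cvtColor(d["pixels"],cv2.COLOR_RGB2HSV)
w=white(d,(230,140,470,340),(.026,.045),P)&(P[...,0]>.5)&(P[...,0]<.66)&(abs(P[...,1]-.045)<.06)
q=P[w];h=q[q[:,0]<.605];print('handle',len(h),rect(h),h[:,:2].min(0).round(3),np.percentile(h[:,2],[5,50,95]).round(3));print('edge x profile',np.percentile(q[:,0],[0,100]).round(3))
p=h[h[:,2]>.031];print('dir deg',np.degrees(np.arctan(np.polyfit(p[:,0],p[:,1],1)[0])))
for n in('top',):
    t=manip.snapshot(n);T=cloud(t);w=white(t,(240,140,345,230),(.02,.05),T);print('top',w.sum(),rect(T[w]) if w.sum()>9 else '')
    w=white(t,(155,175,225,280),(.01,.1),T);print('deep',rect(T[w]))
cv2.imwrite('pics/g.png',cv2.resize(d['pixels'][120:300,200:440,::-1],None,fx=3.3,fy=3.3))
```

```text
handle 163 (array([577.5,  41.1]), array([26.7, 55.8]), 86.76) [0.549 0.027] [0.027 0.034 0.037]
edge x profile [0.549 0.654]
dir deg -1.9187018047189501
top 0 
deep (array([523.2, 264.4]), array([112. ,  80.9]), 14.41)
```

View pics/g.png

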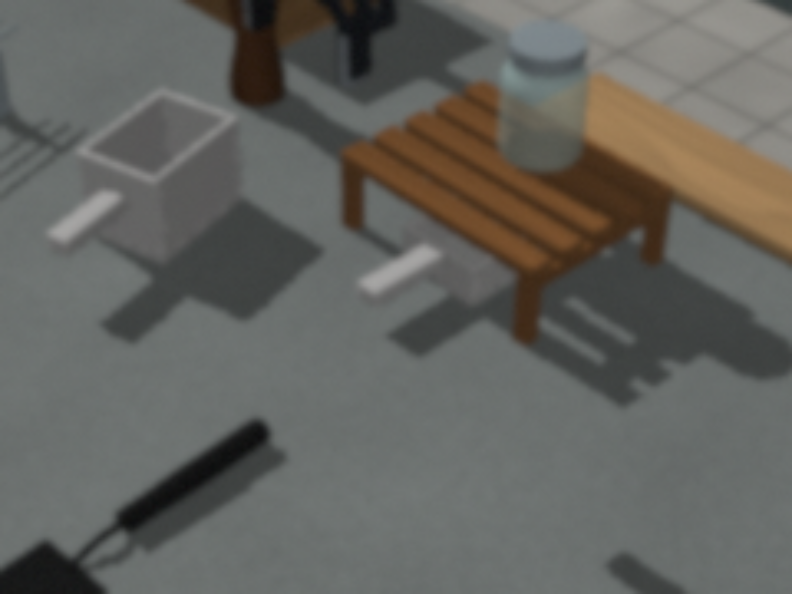

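The crop shows the bowl under the shelf between the legs with the handle sticking out, and the gripper well clear. The handle end is at x≈0.550, so the handle point is about 33 mm short of the riser's front edge, centred within about 2 mm and flat. Handing in.

```bash
python3 -c "
from station import manip
print(manip.sign_off())"
```

```text
the job is handed in; nothing more can be done
None
```

I slid the low dish under the riser, with its bowl just inside the front edge, centred and straight; I released it and handed the job in, leaving the deep dish untouched (the hand-in returned no verdict).

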